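Plating ring through the flap of the wash-up box

ROBOT

A 6-joint arm with a two-finger parallel gripper is mounted at the origin on a cart in front of the work surface, level with it; the furniture and walls round the work are solid. World frame = base frame: x ahead of the robot, y to its left, z up, the work surface at z = 0. Lengths are in mm, angles in degrees, forces in N, time in s.
With the tool pointing down it reaches from about 350 to 850 mm from the base axis. Payload 8.1 kg.
Tool frame: the origin (TCP) lies midway between the tips of the shut fingers; the grasp point (between the pads) lies 19 mm behind it; x points along the fingers, y is the direction in which the jaws open and shut, and the axes are right-handed (so a half turn about x gives the same grasp; the last joint's range is limited). The gripper opens to 85 mm and grips with 20 to 120 N. Pads are 22 mm wide; open, the fingers measure 114 mm over their backs; the gripper's body (76 mm by 85 mm) begins 54 mm behind the grasp point. The pads swing forward as they close: fully open they stand 13 mm farther back than shut.
Start: joints at [69.821, 7.471, 85.268, -0, 87.261, -4.893], TCP at [158.165, 578.782, 231.292] pointing down, gripper open.
Joint ranges: [-169.43, 169.43], [-51.17, 129.36], [1.28, 143.12], [-76.62, 256.62], [0, 156.53], [-152.29, 152.29]. Speed limits (degrees/s): [136.94, 136.94, 159.86, 180, 180, 180].

INTERFACE

Orientations are given as [roll, pitch, yaw] about the fixed x, y, z axes, in that order (R = Rz(yaw) Ry(pitch) Rx(roll)).
In Python, from bench import r gives the robot as it stands.
- The arm moves only by the tool move_arm, never from a script. Its argument "deltas" is a list of rows, each a list of 2 entries, a list of its own where there are three numbers: the shift along the tool's x, y, z in mm, then the turn about the tool's x in degrees. A call has 1 to 12 rows; each row is the pose to reach, as a shift and turn from the pose measured when the call began, along the tool's axes at that moment; what a row does not reach only later rows make up. A row lasts 1/8 s, in which the tool goes at most 62.5 mm and 10.7 degrees, less where a joint would pass 70% of its speed; a pose out of reach is approached as far as the arm can. A call with a gripper value outside its range is refused whole. "jaw" is the opening, from -1 (shut) to 1 (fully open), set as the call begins (left out, the last holds). The fingers move at their own pace and stop on an object; "squeeze" is the grip in N (left out, the last holds). Time passes only in rows, so rows that repeat a pose let the fingers close. It gives the time, the measured TCP pose, the force and the opening at its end, in the units of the state.
- r.sense(): the state, without advancing time (a new reading comes with each control period).
- r.snapshot(name): name is "side" or "top" or "wrist"; returns (picture, depth): 420x560x3 uint8, red, green, blue; 420x560 float32, mm along the optical axis (not along the pixel's ray), 0 where there is no reading.
- r.get_calibration(name): a dict with "fovy" (degrees; the focal length in pixels is half the picture's height over the tangent of half this angle, whatever the lens; pixels are square), "cx", "cy" (the principal point, pixels), "k1" (the pictures are not rectified: a ray, as slopes to the right and down, at radius r is drawn at 1 + k1 r^2 times it, then the intrinsics apply), "position" and "attitude" of the camera in the world; the wrist camera has in their place "tool_from_camera" (4x4, takes a point from camera to tool coordinates, whose origin is the TCP and whose axes are the tool frame's). Camera axes: x right, y down, z forward; pixel columns grow to the right and rows downward; lengths in mm; the calibration is good to about 2 mm. A picture is of the moment at which its call begins: read the wrist's pose just before it. get_calibration takes no time and is no camera call.
- r.hand_in(): hands the job in, once; it reports no verdict.
The state is a dict: "time": time; "joint_pos": joint angles; "qd": joint speeds; "joint_efforts": joint torques, N m; "tool_pos": TCP position; "tcp_rot": TCP orientation; "ft_force": force on the tool from outside, world axes, zero at the start; "wrist_torque": the same for the moment, N m; "finger_gap": finger opening in mm.
Only numpy, scipy, OpenCV 4.12 (cv2) and the standard library are available. Lean on these libraries where they do the work, as an engineer would, in place of code of your own. Each camera call takes 0.05 s, during which the arm holds its last target. There are 200 camera calls.

TASK

Put the used plating ring that stands on the loading deck into the wash-up box without picking it up: push the self-closing flap open with one finger, and while that finger keeps holding the flap open, gently push the ring along the deck and through the doorway with the other finger, so that it drops into the basin. Then withdraw so that the flap swings shut. Do not grip, squeeze or lift the ring, and leave the spice shaker, the roll of labels and the kitchen timer where they stand.

Things in the scene. Friction and masses are not known exactly. Their poses are not given: they have to be found in the camera images.
- return_box: Fixed sheet-metal wash-up box, 343 mm long (x), 160 wide (y). Origin on the worktop under the doorway's middle; z up; +x leads through the doorway and points to the robot's right (world -y) within 17 degrees. Loading deck from x=-165 to 0 mm, top at z=75, with 12 mm high lips along its sides (inner faces y=+-74). Open above everywhere: fingers can pass through deck, doorway and basin from above.
- doorway (a point): Middle of the doorway at deck height, where the deck ends (box x=0, y=0, z=75 mm); axes as the box's. Doorway posts 6 mm thick at y=+-77 mm, 120 mm above the worktop.
- basin (a point): Middle of the basin's inner floor (box x=87, y=0, z=7 mm). The open-topped basin runs from x=0 to 174 mm, inside y=+-76 mm, walls to z=104 mm; its floor is 68 mm below the deck.
- flap (a joint): Self-closing flap in the doorway: upright dark steel panel 134 mm wide, 3 to 5 thick, from z=79 to 120 mm above the worktop. Upright hinge at box x=3, y=+72; the free edge (y=-62) swings into the basin only. Value in rad: 0 shut, grows as it opens, stop at 1.6. A light spring always shuts it (0.03 N m at 0, 0.08 at 1.2 rad). It passes above a ring lying on the basin floor.
- flap_free_edge (a point): Point on the flap's free upright edge, half-way up it, 134 mm from the hinge.
- ring_centre (a point): Centre (half-way up) of the used plating ring: plain open metal ring, outer diameter 58 mm, 50 mm high, wall about 2 mm, about 60 g, standing upright on the loading deck 95 to 120 mm before the doorway and within 12 mm of the deck's middle line. It slides easily. Its axis is z.
- tin_centre (a point): Centre (half-way up) of a round white spice shaker with a perforated cap, diameter 55 mm, 94 mm high, on the worktop near the deck's outer end; not to be disturbed.
- tape_centre (a point): Centre of a roll of labels lying flat, diameter 60 mm, 24 mm high, on the worktop near the deck's outer end; not to be disturbed.
- timer_centre (a point): Centre of a round kitchen timer, diameter 66 mm, 42 mm high, on the worktop beyond the basin; not to be disturbed.
Mind the look-alikes: they are no part of the job. What is meant by the part that bears ring_centre is not black or turquoise, and is the smaller of those in its own colour.

How it is judged:
By the outcome, as a careful person would: the job done as asked, in the order asked, and still so for the second after the job is handed in, with the robot touching nothing.
It also fails if it takes over 32 s, if anything falls off the work surface, if the arm or the gripper's body presses on something with over 40 N, if the wrist force passes 120 N, or if a joint passes its speed limit or range.

## Working session

There is one attempt and no reset: what is moved stays moved. The work goes in short steps, Python scripts to look and compute and a tool call to move; the robot and the scene stay as the last step left them, time stands still between calls to the robot, and variables do not carry over. Pictures are saved under pics/ and viewed, about 8 in all and at most 12, crops included, and the job is handed in when it is done.

Besides the shell and the picture viewer there is one more tool, called by a JSON object that holds its "op" and its "data", one argument or row to a line. move_arm: Moves the arm, as the interface text tells. Its arguments: {"type":"object","properties":{"deltas":{"type":"array","items":{"type":"array"}},"jaw":{"type":"number"},"squeeze":{"type":"number"}},"required":["deltas"]}

```bash
mkdir -p pics; ls; cat > h.py <<'E'
import numpy as np, cv2
from bench import r
def snap(n,f):
    s=r.sense(); p,d=r.snapshot(n); cv2.imwrite('pics/'+f+'.png',p[:,:,::-1]); np.savez('pics/'+f,p=p,d=d,tp=s['tool_pos'],tr=s['tcp_rot']); return p,d
E
python3 - <<'E'
from h import *
for n in('top','side'):
    p,d=snap(n,n+'0'); c=r.get_calibration(n); print(c)
print(r.sense())
E
```

```text
pics
{'fovy': 47.459561118787796, 'cx': 280.1381884438337, 'cy': 210.83669840356072, 'k1': -0.07554952545511132, 'position': array([ 308.3878256 ,   34.76156056, 1294.76227377]), 'attitude': array([-170.28429782,   -1.00538608,  -89.43376188])}
{'fovy': 42.104447527793354, 'cx': 274.98241013941555, 'cy': 213.88243871016414, 'k1': -0.08428521873929394, 'position': array([ 240.60254909, -934.68133732,  958.69028309]), 'attitude': array([-131.25034579,   -0.49083393,  -15.28855464])}
{'time': 0.1, 'joint_pos': array([ 6.98206501e+01,  7.51110714e+00,  8.53246640e+01,  9.44845170e-04,
        8.72630877e+01, -4.89207617e+00]), 'qd': array([ 0.01449567, -0.03951192, -0.18807847, -0.01381479, -0.01636498,
       -0.00246883]), 'joint_efforts': array([ 1.01674996e-03, -5.70949566e+01, -5.01942837e+01, -1.43582956e-04,
        8.03688570e-03,  2.94558345e-05]), 'tool_pos': array([157.97947362, 578.29410058, 230.33038178]), 'tcp_rot': array([ -95.43899489,   89.90113669, -110.72631453]), 'ft_force': array([ 0.16010597, -0.06426348, -0.12545096]), 'wrist_torque': array([-0.0383266 ,  0.0137948 , -0.01628531]), 'finger_gap': 85.43938521829246}
```

View pics/top0.png

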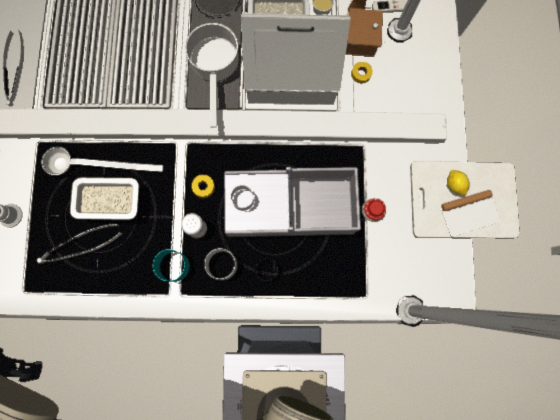

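View pics/side0.png

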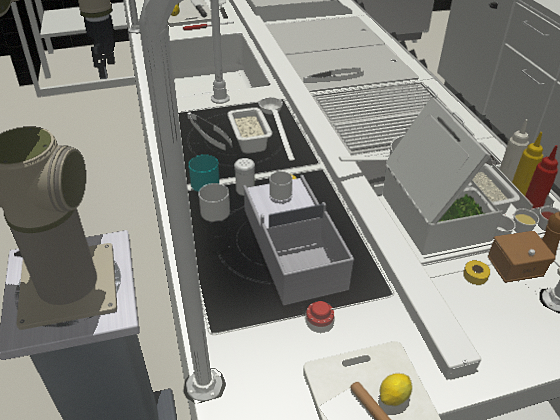

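Top view: box with deck at (258,203), basin at (325,200), silver ring on the deck at (244,198), shaker (195,225), labels (203,186), timer (374,210). The side view agrees. Next I deproject and fit.

```bash
cat >> h.py <<'E'
from scipy.spatial.transform import Rotation as Ro
def cloud(n,f):
    z=np.load('pics/'+f+'.npz'); p,d=z['p'],z['d'].astype(float); c=r.get_calibration(n)
    F=p.shape[0]/2/np.tan(np.radians(c['fovy']/2)); K=np.array([[F,0,c['cx']],[0,F,c['cy']],[0,0,1]])
    v,u=np.mgrid[:p.shape[0],:p.shape[1]]
    s=cv2.undistortPoints(np.stack([u,v],-1).reshape(-1,1,2).astype(float),K,np.array([c['k1'],0,0,0.])).reshape(p.shape[0],-1,2)
    P=np.dstack([s*d[...,None],d])
    if n=='wrist':
        T=c['tool_from_camera']; P=P@T[:3,:3].T+T[:3,3]; R=Ro.from_euler('xyz',z['tr'],degrees=True).as_matrix(); P=P@R.T+z['tp']
    else:
        P=P@Ro.from_euler('xyz',c['attitude'],degrees=True).as_matrix().T+c['position']
    P[d==0]=np.nan
    return P,p
E
python3 - <<'E'
from h import *
P,p=cloud('top','top0')
def reg(u0,u1,v0,v1,z0,z1):
    Q=P[v0:v1,u0:u1].reshape(-1,3); return Q[(Q[:,2]>z0)&(Q[:,2]<z1)]
for nm,a in dict(deck=(215,295,160,245,68,82),deckrim=(215,295,160,245,82,95),boxrim=(285,370,155,245,97,112),basinfloor=(285,370,155,245,-5,20),box=(215,370,155,245,60,112),ring=(225,270,180,220,115,140),tin=(180,212,208,242,85,110),tape=(185,220,170,202,15,40),timer=(360,390,195,225,25,60),post=(275,300,155,245,113,130)).items():
    q=reg(*a)
    if len(q)<5: print(nm,len(q)); continue
    m=cv2.minAreaRect(q[:,:2].astype(np.float32)); print(nm,len(q),'rect',np.round(m[0],1),np.round(m[1],1),round(m[2],1),'z',np.median(q[:,2]).round(1),'circ',np.round(cv2.minEnclosingCircle(q[:,:2].astype(np.float32)),1) if 0 else cv2.minEnclosingCircle(q[:,:2].astype(np.float32)))
E
```

```text
deck 3407 rect [542.7  69. ] [163.9 181.6] 1.4 z 75.1 circ ((541.4241943359375, 67.24335479736328), 118.36248779296875)
deckrim 437 rect [541.7  69.4] [163.9 179.9] 0.8 z 86.4 circ ((542.2777099609375, 70.24308776855469), 119.05550384521484)
boxrim 527 rect [547.2 -92.4] [163.7 181.7] 2.1 z 102.8 circ ((547.6506958007812, -92.06672668457031), 120.80652618408203)
basinfloor 5654 rect [ 566.5 -117.6] [254.3 238.1] 0.4 z 4.4 circ ((566.7618408203125, -116.51144409179688), 172.9330291748047)
box 4832 rect [544.6 -12.1] [165.1 343.1] 1.7 z 76.1 circ ((545.02294921875, -12.070426940917969), 188.27755737304688)
ring 65 rect [546.2 112. ] [56.1 57.7] 85.9 z 123.0 circ ((546.266845703125, 111.96659088134766), 29.298213958740234)
tin 363 rect [480.3 241.8] [54.8 53.1] 18.8 z 92.2 circ ((479.9980773925781, 241.2333984375), 27.920372009277344)
tape 332 rect [595.1 227. ] [59.3 58.5] 27.8 z 23.8 circ ((595.6954345703125, 227.04278564453125), 30.61067771911621)
timer 334 rect [ 537.3 -241.9] [53.9 59.5] 15.3 z 37.3 circ ((536.3063354492188, -241.67140197753906), 30.238622665405273)
post 133 rect [544.2  -7.2] [159.8  10.5] 1.4 z 120.2 circ ((544.1911010742188, -8.150362968444824), 79.95521545410156)
```

```bash
cat >> h.py <<'E'
O=np.array([544.3,-6.,0]); a=np.radians(1.6); bx=np.array([np.sin(a),-np.cos(a),0]); by=np.array([np.cos(a),np.sin(a),0])
def toworld(x,y,z): return O+x*bx+y*by+np.array([0,0,z])
def tobox(p): q=np.asarray(p)-O; return np.array([q@bx,q@by,q[2]])
def st():
    s=r.sense(); R=Ro.from_euler('xyz',s['tcp_rot'],degrees=True).as_matrix(); 
    yb=[R[:,1]@bx,R[:,1]@by]; print('t',s['time'],'box',tobox(s['tool_pos']).round(1),'phi(tool y from box x)',np.degrees(np.arctan2(yb[1],yb[0])).round(1),'F',s['ft_force'].round(1),'gap',round(s['finger_gap'],1),'q',s['joint_pos'].round(0)); return s,R
def shift(x,y,z):
    s,R=st(); print('shift',(R.T@(toworld(x,y,z)-s['tool_pos'])).round(1)); print(R.round(2))
E
python3 - <<'E'
from h import *
shift(-111,4,200); print(r.get_calibration('wrist'))
E
```

```text
t 0.1 box [-594.9 -369.9  230.3] phi(tool y from box x) 163.1 F [ 0.2 -0.1 -0.1] gap 85.4 q [70.  8. 85.  0. 87. -5.]
shift [  30.9 -354.3  498.3]
[[-0.    0.26  0.96]
 [-0.    0.96 -0.26]
 [-1.   -0.   -0.  ]]
{'fovy': 71.80400429987172, 'cx': 280.6157951720776, 'cy': 210.54809796884254, 'k1': -0.055133244692909734, 'tool_from_camera': array([[-3.09227997e-04, -3.10431491e-01,  9.50595705e-01,
        -1.42694281e+02],
       [ 9.99999935e-01, -2.71054261e-04,  2.36782260e-04,
         7.46582919e-02],
       [ 1.84158346e-04,  9.50595716e-01,  3.10431555e-01,
        -8.00336998e+01],
       [ 0.00000000e+00,  0.00000000e+00,  0.00000000e+00,
         1.00000000e+00]])}
```

{"op": "move_arm", "data": {
  "deltas": [
    [[2,-20,28],-1],
    [[5,-50,70],-3],
    [[8,-85,120],-5],
    [[10,-120,170],-7],
    [[13,-156,220],-9],
    [[16,-192,270],-11],
    [[19,-228,320],-13],
    [[22,-264,370],-15],
    [[25,-298,420],-16],
    [[28,-328,462],-17],
    [[30,-348,490],-17],
    [[31,-354,498],-17]
  ],
  "jaw": 1
}}

```text
time: 1.6
tool_pos: [545.5, 103.6, 199.0]
tcp_rot: [-135.5, 89.8, -134.0]
ft_force: [-0.1, 0.7, 0.4]
finger_gap: 85.6
```

```bash
python3 - <<'E'
from h import *
p,d=snap('wrist','w1'); shift(-111,4,92)
P,p=cloud('wrist','w1')
Q=P.reshape(-1,3); B=np.stack([(Q-O)@bx,(Q-O)@by,Q[:,2]],1)
def f(n,x,y,z):
    m=(B[:,0]>x[0])&(B[:,0]<x[1])&(B[:,1]>y[0])&(B[:,1]<y[1])&(B[:,2]>z[0])&(B[:,2]<z[1]); q=B[m]
    if len(q)<5: print(n,len(q)); return
    print(n,len(q),[np.round(t,1) for t in cv2.minAreaRect(q[:,:2].astype(np.float32))],np.median(q[:,2]).round(1))
f('ring',(-160,-70),(-40,50),(119,130)); f('flap/posts',(-25,25),(-90,90),(112,126)); f('decklips',(-190,-5),(-100,100),(82,95))
E
```

```text
t 1.65 box [-109.7    4.3  199. ] phi(tool y from box x) 180.0 F [-0.5 -0.5  0.1] gap 85.2 q [  6.   2.  95.  -0.  84. -86.]
shift [ 1.07e+02  1.50e+00 -1.00e-01]
[[-0.   -0.03  1.  ]
 [-0.    1.    0.03]
 [-1.   -0.   -0.  ]]
ring 624 [array([-119.1,    5.8]), array([57.5, 58.1]), np.float64(46.4)] 123.8
flap/posts 1442 [array([-0.5, -3.9]), array([ 11.9, 151.1]), np.float64(0.2)] 119.6
decklips 3499 [array([-85.3,   0.1]), array([160. , 164.1]), np.float64(0.2)] 86.4
```

View pics/w1.png

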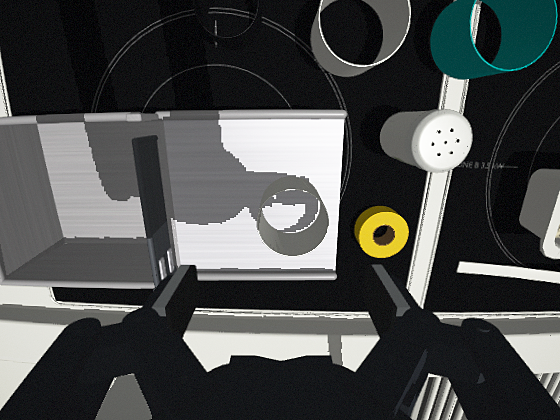

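{"op": "move_arm", "data": {
  "deltas": [
    [[10,3,2],0],
    [[30,3,2],0],
    [[52,3,2],0],
    [[74,3,2],0],
    [[92,3,2],0],
    [[102,3,2],0],
    [[107,3,2],0],
    [[107,3,2],0]
  ]
}}

```text
time: 2.65
tool_pos: [547.4, 106.7, 92.1]
tcp_rot: [-129.3, 89.9, -127.7]
ft_force: [0.5, -0.4, 0.1]
finger_gap: 85.4
```

```bash
python3 - <<'E'
from h import *
st(); p,d=snap('side','s1'); cv2.imwrite('pics/s1c.png',cv2.resize(p[150:310,190:390,::-1],None,fx=3,fy=3))
E
```

```text
t 2.65 box [-112.5    6.2   92.1] phi(tool y from box x) 180.0 F [ 0.5 -0.4  0.1] gap 85.4 q [  6.   7. 100.  -0.  72. -86.]
```

View pics/s1c.png

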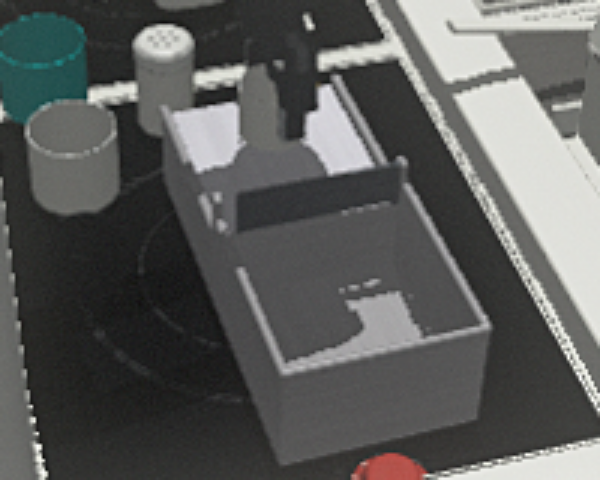

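```bash
python3 - <<'E'
from h import *
P,p=cloud('side','s1'); Q=P[185:205,275:300].reshape(-1,3); 
for v in range(188,200):
    print(v,[tuple(tobox(P[v,u]).round(0)) for u in (286,289)], p[v,289])
E
```

```text
188 [(np.float64(-57.0), np.float64(2.0), np.float64(138.0)), (np.float64(-55.0), np.float64(9.0), np.float64(138.0))] [49 48 48]
189 [(np.float64(-58.0), np.float64(3.0), np.float64(134.0)), (np.float64(-55.0), np.float64(9.0), np.float64(134.0))] [43 44 46]
190 [(np.float64(-55.0), np.float64(2.0), np.float64(133.0)), (np.float64(-56.0), np.float64(10.0), np.float64(130.0))] [43 47 47]
191 [(np.float64(-55.0), np.float64(2.0), np.float64(130.0)), (np.float64(-57.0), np.float64(10.0), np.float64(127.0))] [46 50 49]
192 [(np.float64(-57.0), np.float64(3.0), np.float64(125.0)), (np.float64(-56.0), np.float64(10.0), np.float64(124.0))] [44 43 45]
193 [(np.float64(-60.0), np.float64(3.0), np.float64(120.0)), (np.float64(-55.0), np.float64(10.0), np.float64(122.0))] [44 44 48]
194 [(np.float64(-54.0), np.float64(2.0), np.float64(122.0)), (np.float64(-58.0), np.float64(11.0), np.float64(117.0))] [41 40 38]
195 [(np.float64(-57.0), np.float64(3.0), np.float64(116.0)), (np.float64(-65.0), np.float64(13.0), np.float64(107.0))] [35 37 36]
196 [(np.float64(-65.0), np.float64(6.0), np.float64(106.0)), (np.float64(-66.0), np.float64(14.0), np.float64(103.0))] [78 76 77]
197 [(np.float64(-93.0), np.float64(15.0), np.float64(78.0)), (np.float64(-97.0), np.float64(25.0), np.float64(72.0))] [97 97 95]
198 [(np.float64(-91.0), np.float64(14.0), np.float64(77.0)), (np.float64(-93.0), np.float64(23.0), np.float64(73.0))] [103 102 103]
199 [(np.float64(-88.0), np.float64(14.0), np.float64(76.0)), (np.float64(-86.0), np.float64(21.0), np.float64(76.0))] [101 101 103]
```

{"op": "move_arm", "data": {
  "deltas": [
    [[0,-3,0],0],
    [[1,-8,0],0],
    [[1,-13,0],0],
    [[1,-19,0],0],
    [[1,-25,0],0],
    [[1,-31,0],0],
    [[1,-36,0],0],
    [[1,-41,0],0],
    [[1,-46,0],0],
    [[1,-50,0],0],
    [[1,-53,0],0],
    [[1,-55,0],0]
  ]
}}

```text
time: 4.2
tool_pos: [549.2, 51.5, 91.7]
tcp_rot: [-114.4, 89.9, -112.8]
ft_force: [-0.2, 1.1, 0.5]
finger_gap: 85.3
```

```bash
cat >> h.py <<'E'
def rep(n,f):
    snap(n,f); st(); P,p=cloud(n,f); Q=P.reshape(-1,3); B=np.stack([(Q-O)@bx,(Q-O)@by,Q[:,2]],1)
    c=p.reshape(-1,3).astype(int).sum(1)
    def g(nm,x,y,z,lo):
        m=(B[:,0]>x[0])&(B[:,0]<x[1])&(B[:,1]>y[0])&(B[:,1]<y[1])&(B[:,2]>z[0])&(B[:,2]<z[1])&((c>lo) if lo>0 else (c<-lo)); q=B[m]
        if len(q)<6: print(nm,len(q)); return
        print(nm,len(q),[np.round(t,1) for t in cv2.minAreaRect(q[:,:2].astype(np.float32))],'med',np.median(q,0).round(1))
    g('ringtop',(-160,40),(-60,60),(119,130),200); g('flaptop',(-10,140),(-70,74),(113,126),-200)
E
python3 - <<'E'
from h import *
rep('wrist','w2')
E
```

```text
t 4.25 box [-57.2   6.5  91.7] phi(tool y from box x) 180.0 F [0.4 0.7 0.1] gap 85.3 q [  0.   7. 101.  -0.  72. -91.]
ringtop 3015 [array([-44.2,  -4.6]), array([ 62.8, 131.4]), np.float64(66.9)] med [-72.4   7.3 123.2]
flaptop 2273 [array([ -2. , -28.3]), array([12.9, 66.3]), np.float64(0.4)] med [  0.6 -31.5 119.8]
```

View pics/w2.png

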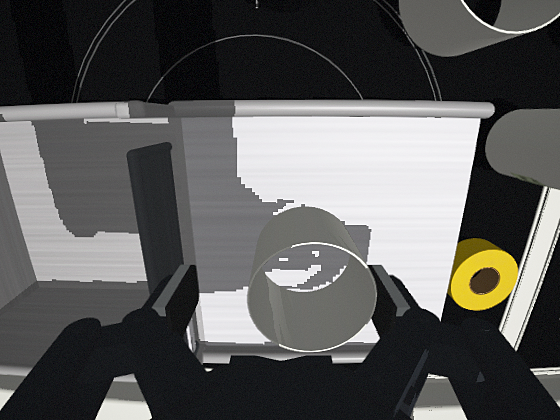

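{"op": "move_arm", "data": {
  "deltas": [
    [[0,-3,0],0],
    [[0,-7,0],0],
    [[0,-11,0],-1],
    [[0,-15,0.5],-2],
    [[0,-19,1],-3.5],
    [[0,-23,1.5],-5],
    [[0,-27,2],-6.5],
    [[0,-31,2.5],-8],
    [[0,-35,3],-9.5],
    [[0,-39,3.5],-11],
    [[0,-42,4],-12],
    [[0,-45,4],-12]
  ]
}}

```text
time: 5.75
tool_pos: [554.6, 6.4, 91.8]
tcp_rot: [-121.0, 89.9, -107.4]
ft_force: [-0.3, 2.5, -0.2]
finger_gap: 85.1
```

```bash
python3 - <<'E'
from h import *
rep('wrist','w3')
E
```

```text
t 5.8 box [-11.8  10.6  91.8] phi(tool y from box x) -168.0 F [-0.4  1.5  0.2] gap 85.5 q [  -5.    7.  101.   -0.   72. -108.]
ringtop 3195 [array([-13.5,  11. ]), array([109.2,  58.7]), np.float64(33.2)] med [-23.1  10.8 123. ]
flaptop 3423 [array([44.8, 12.8]), array([ 25.8, 122.5]), np.float64(43.9)] med [ 63.1   7.  119. ]
```

View pics/w3.png

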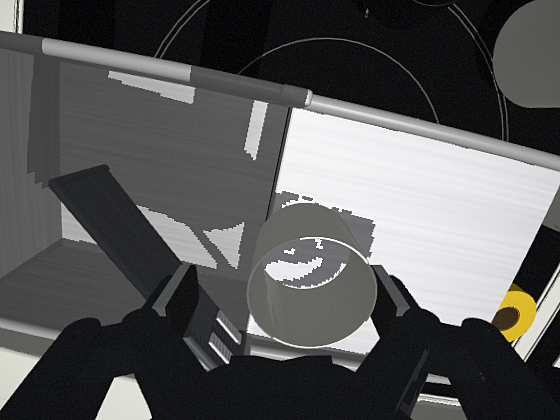

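{"op": "move_arm", "data": {
  "deltas": [
    [[0,-4,-0.5],0],
    [[0,-8,-1],0],
    [[0,-12,-1.5],0],
    [[0,-16,-2],0],
    [[0,-20,-2.5],0],
    [[0,-23,-3],0],
    [[0,-26,-3],0],
    [[0,-29,-3.5],0],
    [[0,-32,-4],0],
    [[0,-34,-4],0],
    [[0,-36,-4],0],
    [[0,-36,-4],0]
  ]
}}

```text
time: 7.3
tool_pos: [559.2, -30.1, 91.9]
tcp_rot: [-121.0, 89.9, -107.4]
ft_force: [-1.2, 0.2, 0.1]
finger_gap: 85.6
```

```bash
python3 - <<'E'
from h import *
rep('wrist','w4')
E
```

```text
t 7.35 box [24.4 14.1 91.9] phi(tool y from box x) -168.0 F [-0.2  0.7 -1. ] gap 85.4 q [  -8.    8.  100.   -0.   72. -112.]
ringtop 163 [array([ 2.7, 26.4]), array([88.9, 18.6]), np.float64(45.5)] med [-19.3  -6.5 124.7]
flaptop 2712 [array([71.3, 25.2]), array([ 27.8, 100.6]), np.float64(63.8)] med [ 80.2  23.4 118.8]
```

View pics/w4.png

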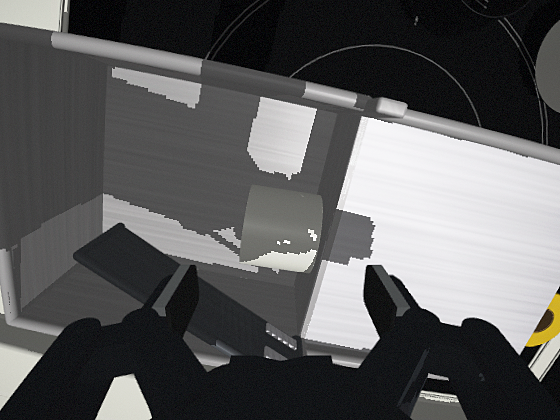

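{"op": "move_arm", "data": {
  "deltas": [
    [[0,5,1],0],
    [[0,14,3],0],
    [[0,24,5],0],
    [[0,34,7],0],
    [[0,44,9],0],
    [[0,54,11],0],
    [[0,64,13],0],
    [[0,74,14],0],
    [[0,84,15],0],
    [[0,93,15],0],
    [[0,99,15],0],
    [[0,102,15],0]
  ]
}}

```text
time: 8.85
tool_pos: [549.7, 73.0, 91.6]
tcp_rot: [-121.4, 89.9, -107.8]
ft_force: [0.6, -0.2, -0.4]
finger_gap: 85.5
```

{"op": "move_arm", "data": {
  "deltas": [
    [[-8,0,0],0],
    [[-28,0,0],0],
    [[-53,0,0],0],
    [[-78,0,0],0],
    [[-100,0,0],0],
    [[-115,0,0],0],
    [[-120,0,0],0],
    [[-120,0,0],0]
  ]
}}

```text
time: 9.85
tool_pos: [549.8, 73.2, 211.7]
tcp_rot: [-116.8, 89.9, -103.3]
ft_force: [-0.5, -1.5, 0.4]
finger_gap: 85.5
```

```bash
python3 - <<'E'
from h import *
rep('wrist','w5'); 
P,p=cloud('wrist','w5'); Q=P.reshape(-1,3); B=np.stack([(Q-O)@bx,(Q-O)@by,Q[:,2]],1)
m=(B[:,0]>8)&(B[:,0]<165)&(abs(B[:,1])<68)&(B[:,2]>20)&(B[:,2]<78); q=B[m]; print(len(q),q[:,2].max() if len(q) else 0,np.median(q,0) if len(q) else 0)
snap('side','s5'); snap('top','t5')
P,p=cloud('top','t5')
def reg(u0,u1,v0,v1,z0,z1):
    Q=P[v0:v1,u0:u1].reshape(-1,3); return Q[(Q[:,2]>z0)&(Q[:,2]<z1)]
for nm,a in dict(tin=(180,212,208,242,85,110),tape=(185,220,170,202,15,40),timer=(360,390,195,225,25,60),ring=(290,360,170,230,25,78)).items():
    q=reg(*a); print(nm,len(q),cv2.minAreaRect(q[:,:2].astype(np.float32)) if len(q)>4 else '',q[:,2].max() if len(q) else 0)
a=np.load('pics/s5.npz')['p'][140:320,190:400,::-1]; b=np.load('pics/w5.npz')['p'][:,:,::-1]
cv2.imwrite('pics/c5.png',np.hstack([cv2.resize(a,(400,343)),cv2.resize(b,(400,343))]))
E
```

```text
t 9.9 box [-79.    7.3 211. ] phi(tool y from box x) -168.0 F [-0.4  0.8  0.2] gap 85.2 q [   2.    1.   94.   -0.   85. -101.]
ringtop 139 [array([ 1.6, 27.2]), array([ 4.6, 64.8]), np.float64(0.4)] med [  1.4  44.3 120.2]
flaptop 810 [array([1.9, 5.9]), array([  7. , 134.6]), np.float64(0.8)] med [  0.9 -14.5 119.9]
1443 66.41470057136837 [35.73782318  6.72610723 61.55828067]
tin 362 ((480.6063537597656, 241.2029266357422), (52.30769729614258, 53.666141510009766), 1.276328206062317) 98.53338711229048
tape 178 ((594.5811157226562, 240.2509765625), (58.725555419921875, 30.712400436401367), 1.6895076036453247) 31.94936179875208
timer 347 ((536.8165893554688, -241.45718383789062), (55.76289367675781, 58.01439666748047), 0.521491527557373) 46.917499499201995
ring 715 ((551.8173217773438, -100.45057678222656), (147.01307678222656, 161.55126953125), 1.9654309749603271) 77.93281949864377
```

View pics/c5.png

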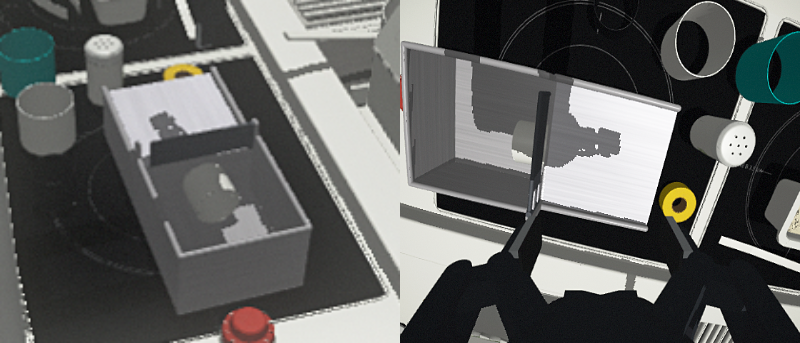

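```bash
python3 -c "
from bench import r
print(r.hand_in())"
```

```text
the job is handed in; nothing more can be done
None
```

The plating ring is in the wash-up box and the flap has swung shut. I handed the job in at about 10 s on the robot's clock.

**What I did:** I lowered the fully open gripper over the ring, one finger in front and one behind. The front finger pushed the flap open and kept holding it. The rear finger slid the ring along the deck and through the doorway, and it tipped into the basin. I then backed the fingers out, so the flap closed after them, and lifted clear.

**Order of the steps:** the ring slid roughly 50 mm along the deck before the front finger reached the flap. The fingers only open to 85 mm, so the front finger could not reach the flap from behind the ring at its start. The flap was already well open, about 45–50°, before the ring reached the doorway.

**Last checks:**
- **Ring:** it lies on its side on the basin floor, with its top at about 66 mm. That is below the flap's lower edge at 79 mm.
- **Flap:** it measured shut to within about 1°.
- **Forces:** the wrist readings I took stayed under about 3 N.
- **Spice shaker and timer:** both were within about 1 mm of where they started.
- **Roll of labels:** the hand partly hid it in the last top view, so its fitted centre read 13 mm off. The visible edge and the other views gave no sign that it moved.

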